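# Slide a test coupon under the stage clip

## Robot

A 6-joint arm with a two-finger parallel gripper is mounted at the origin on the work surface. World frame = base frame: x ahead of the robot, y to its left, z up, the work surface at z = 0. Lengths are in mm, angles in rad, forces in N, time in s.
With the tool pointing down it reaches from about 350 to 875 mm from the base axis. Payload 4.2 kg.
Tool frame: the origin (TCP) lies midway between the tips of the shut fingers; the grasp point (between the pads) lies 19 mm behind it; y points along the fingers, x is the direction in which the jaws open and shut, and the axes are right-handed (so a half turn about y gives the same grasp; the last joint's range is limited). The gripper opens to 85 mm and grips with 20 to 120 N. Pads are 22 mm wide; open, the fingers measure 114 mm over their backs; the gripper's body (76 mm by 85 mm) begins 54 mm behind the grasp point. The pads swing forward as they close: fully open they stand 13 mm farther back than shut.
Start: joints at [1.544, 0.385, 0.008, 0, -1.194, -0.259], TCP at [176.171, 599.636, 231.312] pointing down, gripper open.
Joint ranges: [-3.14, 3.14], [-1.21, 2.06], [-1.07, 1.41], [-3.16, 2.05], [-2.99, -0.16], [-3.1, 3.1]. Speed limits (rad/s): [2.79, 2.79, 3.14, 3.14, 3.14, 3.14].

## Interface

Orientations are given as a unit quaternion [x, y, z, w].
In Python, from bench import read_state, get_image, job_done gives the robot as it stands.
- The arm moves only by the tool play_rows, never from a script. Its argument "series" is a list of rows, each a list of 7 numbers: the shift along the tool's x, y, z in m, then the turn, a rotation vector about the tool's x, y, z in rad, then the finger opening in m, from 0 to 0.0854. In form: [[x, y, z, wx, wy, wz, claw], ...]. A call has 1 to 10 rows; each row shifts and turns the pose as measured when the row begins, along the tool's axes as they then stand; what a row does not reach is not made up. A row lasts 1/10 s, in which the tool goes at most 50 mm and 8.59 degrees, less where a joint would pass 70% of its speed; a pose out of reach is approached as far as the arm can. A call with a gripper value outside its range is refused whole. The fingers move at their own pace and stop on an object; the grip force is fixed at half the most. Time passes only in rows, so rows that do not move let the fingers close. It gives the time, the measured TCP pose, the force and the opening at its end, in the units of the state.
- read_state(): the state, without advancing time (a new reading comes with each control period).
- get_image(name): name is "side" or "top" or "wrist"; returns a dict with "color" (400x640x3 uint8, red, green, blue), "intrinsics" (3x3 intrinsics, pixels), "origin" and "orientation" of the camera in the world. Camera axes: x right, y down, z forward; pixel columns grow to the right and rows downward; lengths in mm; the calibration is good to about 2 mm. A picture is of the moment at which its call begins. There is no depth.
- job_done(): hands the job in, once; it reports no verdict.
The state is a dict: "clock": time; "joints": joint angles; "joint_vel": joint speeds; "joint_efforts": joint torques, N m; "position": TCP position; "ee_rot": TCP orientation; "contact_force": force on the tool from outside, world axes, zero at the start; "wrist_torque": the same for the moment, N m; "gripper_width": finger opening in mm.
Only numpy, scipy, OpenCV 4.12 (cv2) and the standard library are available. Lean on these libraries where they do the work, as an engineer would, in place of code of your own. Each camera call takes 0.05 s, during which the arm holds its last target. There are 200 camera calls.

## Task

Press the stage's long yellow bar down with one fingertip so that the spring clip opens, and keep it held down while the other fingertip pushes the copper coupon along its channel, under the raised clip, until it sits fully home against the blue stop; only then let the bar up so that the clip clamps the coupon. Never let the clip scrape on the coupon while it slides, do not lift, tip or carry the coupon, and leave the other things on the stage and table where they are.

Things in the scene. Friction and masses are not known exactly. Their poses are not given: they have to be found in the camera images.
- stage: coupon stage fixed to the table; origin on the table, x = push direction, z up (its frame is used below, mm). Base plate 175 x 180 x 12. Aluminium deck x -115 to 50, y -29 to 29, top z 30. Grey rails (inner faces y -24 and 24, tops z 35) form a channel 48 wide, open at the -x end, closed by a blue stop bar (face at x 40, top z 42).
- seat (a point): point on the deck (stage x 15, y 0, z 30) where the coupon's underside centre lies when its front edge is against the blue stop; axes as the stage's
- coupon: copper coupon, 50 long (x) x 44 wide (y) x 8 mm thick, about 150 g, lying in the channel 38 to 56 mm short of the seat, before the jaw pad. Origin: centre of the underside; axes nearly the stage's
- clip (a joint): rocking spring clip, rad; grows as its yellow bar is pressed down (4 N at rest to 9 N at the limit), springs back. Hinge rod along stage x at y -36, z 44, radius 4; end lugs to z 50. 0 = at rest, jaw blocks the coupon; 0.12 = jaw lying on the coupon; over 0.16 = clear above it; 0.36 = limit. Bar held at 0.25 to 0.34: fingertips level with it are below the coupon's top and clear of the deck
- bar_top (a point): middle of the top of the yellow press bar, moves with the clip: stage x -48; at rest y -63, z 42.5; at the limit y -61, z 33 (3 mm above the deck, bar level). The bar spans stage x -100 to 4 and is 26 wide; it may be pressed anywhere along its length, equally high all along, and a fingertip may slide along it
- jaw_pad (a point): centre of the underside of the clip's black jaw pad, at stage x 10 to 30, y -12 to 10, on a yellow arm 20 wide over the channel; moves with the clip; at rest 2.5 to 5 mm above the deck
- white_coupon: white ceramic coupon, 50 x 44 x 8, lying on the stage's base plate beside the channel (+y side); not to be used (mm); bystander. Origin: centre of its underside
- weight: brass knobbed weight, 28 diameter x 40 tall, standing on the stage's base plate (+y side) (mm); bystander. Origin: centre of its underside
- solvent: blue bottle, 56 diameter x 120 tall, standing on the table (mm); bystander. Origin: centre of its underside
- driver: screwdriver 160 long lying on the table (mm); bystander. Origin: on its underside, somewhere near the middle of its length
- dish: shallow glass dish, 90 diameter x 22 (mm); bystander. Origin: centre of its underside
- collar: steel ring, 48 outside diameter x 18 (mm); bystander. Origin: centre of its underside
Not all that is in view belongs to the job. There is more than one size of the coupon; the job needs the middle-sized.

How it is judged:
By the outcome, as a careful person would: the job done as asked, in the order asked, and still so for the second after the job is handed in, with the robot touching nothing.
It also fails if it takes over 40 s, if anything falls off the work surface, if the arm or the gripper's body presses on something with over 40 N, if the wrist force passes 120 N, or if a joint passes its speed limit or range.

## Working session

There is one attempt and no reset: what is moved stays moved. The work goes in short steps, Python scripts to look and compute and a tool call to move; the robot and the scene stay as the last step left them, time stands still between calls to the robot, and variables do not carry over. Pictures are saved under pics/ and viewed, about 8 in all and at most 12, crops included, and the job is handed in when it is done.

Besides the shell and the picture viewer there is one more tool, called as a command line: name --pt "numbers of a row" for each row, then --argument value for the rest. play_rows: Moves the arm, as the interface text tells. Its arguments: {"type":"object","properties":{"series":{"type":"array","items":{"type":"array","items":{"type":"number"}}}},"required":["series"]}

```bash
mkdir -p pics; ls; cat > h.py <<'E'
import numpy as np, cv2
from scipy.spatial.transform import Rotation as R
from bench import read_state, get_image, job_done
def cam(n):
    d=get_image(n); return d
def ray(d,u,v):
    K=np.array(d["intrinsics"]); r=R.from_quat(d["orientation"]).as_matrix() if np.size(d["orientation"])==4 else np.array(d["orientation"])
    return np.array(d["origin"],float), r@(np.linalg.inv(K)@[u,v,1])
def plane(d,u,v,z):
    o,k=ray(d,u,v); return o+k*(z-o[2])/k[2]
def proj(d,p):
    K=np.array(d["intrinsics"]); r=R.from_quat(d["orientation"]).as_matrix() if np.size(d["orientation"])==4 else np.array(d["orientation"])
    q=K@(r.T@(np.array(p,float)-np.array(d["origin"]))); return q[:2]/q[2]
def save(d,n): cv2.imwrite("pics/"+n,d["color"][:,:,::-1])
E
python3 - <<'E'
from h import *
print(read_state())
ims=[]
for n in("side","top","wrist"):
    d=cam(n); save(d,n+"0.png"); print(n,d["origin"],d["orientation"],np.array(d["intrinsics"]).tolist())
E
```

```text
pics
{'clock': 0.0, 'joints': array([ 1.54360455e+00,  3.85552024e-01,  6.60298141e-03, -4.88560829e-04,
       -1.19399485e+00, -2.58621510e-01]), 'joint_vel': array([-9.06616801e-04,  5.60175779e-04, -1.10130099e-03, -9.00733295e-04,
        9.21319516e-05, -3.32643606e-05]), 'joint_efforts': array([-2.47040307e-04, -3.92291844e+01,  1.88406962e+01,  4.18628007e+00,
       -4.55636153e-03, -6.92486452e-06]), 'position': array([176.01798712, 599.08490286, 230.21692853]), 'ee_rot': array([ 0.42423865, -0.56565568,  0.56664694, -0.42304428]), 'contact_force': array([-0.08854879,  0.28462509, -1.206819  ]), 'wrist_torque': array([ 0.03295945,  0.01291141, -0.02776195]), 'gripper_width': 85.3259492759031}
side [-88.55719862 570.46156025 527.35027484] [-0.35425244  0.78914364 -0.45709345  0.20693742] [[389.08378852000914, 0.0, 317.0049573577535], [0.0, 389.08378852000914, 198.32278590352647], [0.0, 0.0, 1.0]]
top [ 353.96165945  -15.0430085  1096.72355575] [-0.69664269  0.71217346 -0.05136979  0.06970694] [[417.87727662437686, 0.0, 312.03517732555156], [0.0, 417.87727662437686, 195.08603477728872], [0.0, 0.0, 1.0]]
wrist [254.54669567 575.51376943 372.23357777] [-0.59125301  0.790481    0.12742064 -0.09655903] [[354.8008563563753, 0.0, 316.59440411905496], [0.0, 354.8008563563753, 197.44625973936513], [0.0, 0.0, 1.0]]
```

View pics/top0.png

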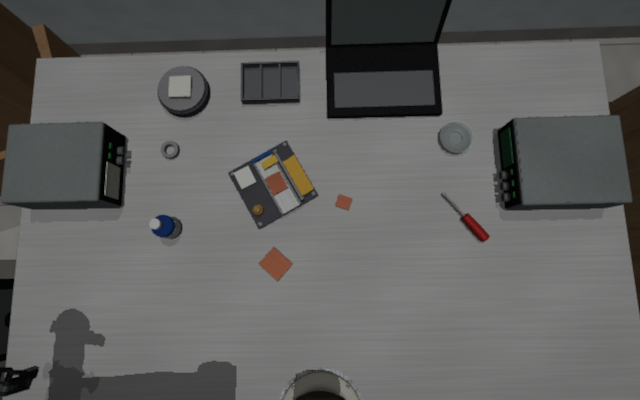

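View pics/side0.png

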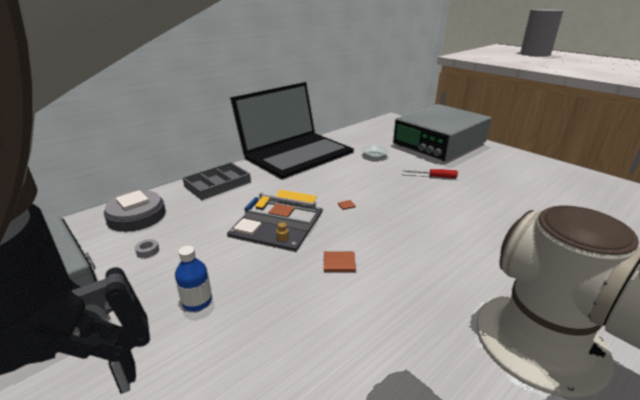

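Top view: the stage is around (274,185). Copper candidates are the piece in the channel at (276,184), a large one at (276,264) and a small one at (344,202), both on the table. I choose the one in the channel and will check it in a crop.

```bash
python3 - <<'E'
from h import *
d=cam("top"); save(d,"t1.png"); c=d["color"][130:240,215:335]
cv2.imwrite("pics/crop1.png",cv2.resize(c,None,fx=6.5,fy=5.4 and 5.4,interpolation=cv2.INTER_CUBIC)[:,:,::-1])
hsv=cv2.cvtColor(d["color"],cv2.COLOR_RGB2HSV)
for n,lo,hi,z in(("yellow",(15,130,80),(32,255,255),42),("copper",(2,90,60),(14,255,255),38),("blue",(105,120,40),(125,255,255),42)):
    m=cv2.inRange(hsv,lo,hi); m[:130]=0;m[280:]=0;m[:,:140]=0;m[:,370:]=0
    for k in cv2.findContours(m,cv2.RETR_EXTERNAL,cv2.CHAIN_APPROX_NONE)[0]:
        if cv2.contourArea(k)<20: continue
        P=np.array([plane(d,u,v,z)[:2] for u,v in k[:,0]],np.float32)
        (cx,cy),s,a=cv2.minAreaRect(P); print(n,k[:,0].mean(0).round(),(round(cx,1),round(cy,1)),np.round(s,1),round(a,1))
E
```

```text
yellow [257. 209.] (504.2, 150.8) [23.2 20.6] 88.7
yellow [298. 175.] (591.6, 46.6) [106.1  36. ] 28.8
yellow [269. 162.] (627.7, 120.0) [19.4 40.8] 30.4
copper [275. 264.] (365.9, 106.4) [63.7 56. ] 47.2
copper [344. 202.] (518.6, -69.4) [33.9 30.4] 69.9
copper [276. 183.] (572.3, 104.1) [48.9 42.2] 27.5
blue [163. 226.] (466.6, 391.0) [52.9 53.3] 75.1
blue [261. 156.] (643.4, 142.2) [ 9.5 57.3] 28.6
```

View pics/crop1.png

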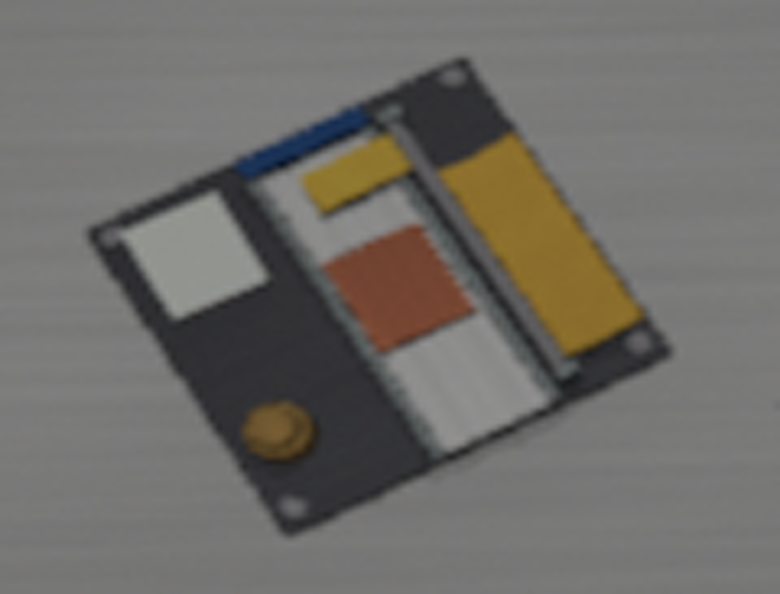

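The crop confirms it: copper in the channel (pixel 276,184, ~49x42 mm), white coupon and weight on +y, bar on -y, blue stop at upper-left. Next I compute the hover pose.

```bash
cat >> h.py <<'E'
TH=np.deg2rad(28.7); O=np.array([604.,120.9])
def S(x,y,z=0):
    c,s=np.cos(TH),np.sin(TH); return np.array([O[0]+c*x-s*y,O[1]+s*x+c*y,z])
def toS(p):
    c,s=np.cos(TH),np.sin(TH); q=np.array(p[:2])-O; return np.array([c*q[0]+s*q[1],-s*q[0]+c*q[1]])
def delta(goal,sgn=None):
    """print move to world goal, and turn making tool y down, tool x along +-stage y"""
    st=read_state(); M=R.from_quat(st["ee_rot"]).as_matrix()
    for sg in (1,-1):
        x=sg*np.array([-np.sin(TH),np.cos(TH),0]); y=np.array([0,0,-1.]); G=np.c_[x,y,np.cross(x,y)]
        print("sg",sg,"rotvec(tool,rad)",R.from_matrix(M.T@G).as_rotvec().round(4))
    print("stageTCP",toS(st["position"]).round(1),"z",st["position"][2].round(1),"shift tool mm",(M.T@(np.array(goal)-st["position"])).round(2),"F",st["contact_force"].round(1),"w",round(st["gripper_width"],1),"t",st["clock"],"j",st["joints"].round(2))
    return M,st
E
python3 - <<'E'
from h import *
M,st=delta(S(-74,-32,150)); print(M.round(3))
d=cam("wrist"); print("cam off in tool",(M.T@(d["origin"]-st["position"])).round(1)); print((M.T@R.from_quat(d["orientation"]).as_matrix()).round(2))
E
```

```text
sg 1 rotvec(tool,rad) [-1.7000e-03  2.3548e+00  5.0000e-04]
sg -1 rotvec(tool,rad) [ 4.000e-04 -7.868e-01  1.300e-03]
stageTCP [-145.6  625.1] z 230.6 shift tool mm [413.21  81.27 515.84] F [-0.1  0.   0.8] w 85.4 t 0.2 j [ 1.54  0.39  0.01 -0.   -1.19 -0.26]
[[-0.282 -0.     0.959]
 [-0.959 -0.001 -0.282]
 [ 0.001 -1.     0.   ]]
cam off in tool [   0.8 -141.9   82. ]
[[ 1.   -0.   -0.  ]
 [ 0.   -0.32  0.95]
 [-0.   -0.95 -0.32]]
```

play_rows --pt "0.03 0 0.038 0 0 0 0.05" --pt "0.03 0 0.038 0 0 0 0.05" --pt "0.03 0 0.038 0 0 0 0.05" --pt "0.03 0 0.038 0 0 0 0.05" --pt "0.03 0 0.038 0 0 0 0.05" --pt "0.03 0 0.038 0 0 0 0.05" --pt "0.03 0 0.038 0 0 0 0.05" --pt "0.03 0 0.038 0 0 0 0.05" --pt "0.03 0 0.038 0 0 0 0.05" --pt "0.03 0 0.038 0 0 0 0.05"

```text
clock: 1.25
position: [462.3, 196.5, 230.1]
ee_rot: [0.427, -0.563, 0.564, -0.428]
contact_force: [1.8, 0.7, -0.3]
gripper_width: 50.3
```

```bash
python3 -c "
from h import *
delta(S(-74,-32,150))"
```

```text
sg 1 rotvec(tool,rad) [ 0.      2.3673 -0.0025]
sg -1 rotvec(tool,rad) [-0.002  -0.7743 -0.    ]
stageTCP [-88.  134.4] z 230.1 shift tool mm [109.2   80.26 126.2 ] F [ 1.8  0.7 -0.3] w 50.3 t 1.25 j [ 0.73  0.18 -0.29  0.   -1.1   0.57]
```

play_rows --pt "0.03 0 0.036 0 0 0 0.05" --pt "0.03 0 0.036 0 0 0 0.05" --pt "0.03 0 0.036 0 0 0 0.05" --pt "0 0 0 0 -0.14 0 0.05" --pt "0 0 0 0 -0.14 0 0.05" --pt "0 0 0 0 -0.14 0 0.05" --pt "0 0 0 0 -0.14 0 0.05" --pt "0 0 0 0 -0.14 0 0.05" --pt "0 0 0 0 -0.08 0 0.05" --pt "0 0 0 0 0 0 0.05"

```text
clock: 2.25
position: [547.1, 67.1, 228.9]
ee_rot: [-0.613, 0.353, -0.353, 0.613]
contact_force: [1.7, 0.6, -1.0]
gripper_width: 49.9
```

```bash
python3 -c "
from h import *
delta(S(-74,-32,150))
d=cam('wrist'); save(d,'w1.png')
for p in [(-61,22,38),(-61,-22,38),(-11,22,38),(-11,-22,38),(-100,-76,47),(4,-76,47),(40,29,42),(40,-29,42),(-36,0,38)]: print(p,proj(d,S(*p)).round())
"
```

```text
sg 1 rotvec(tool,rad) [ 8.0000e-04 -3.1176e+00  6.0000e-04]
sg -1 rotvec(tool,rad) [-0.0004  0.024   0.0005]
stageTCP [-75.8 -19.8] z 228.9 shift tool mm [12.2  78.95  1.44] F [ 1.7  0.6 -1. ] w 49.9 t 2.25 j [ 0.42  0.26 -0.18  0.   -1.13  1.68]
(-61, 22, 38) [272. 152.]
(-61, -22, 38) [318. 153.]
(-11, 22, 38) [271.  97.]
(-11, -22, 38) [319.  99.]
(-100, -76, 47) [373. 196.]
(4, -76, 47) [382.  83.]
(40, 29, 42) [261.  35.]
(40, -29, 42) [329.  37.]
(-36, 0, 38) [295. 126.]
```

View pics/w1.png

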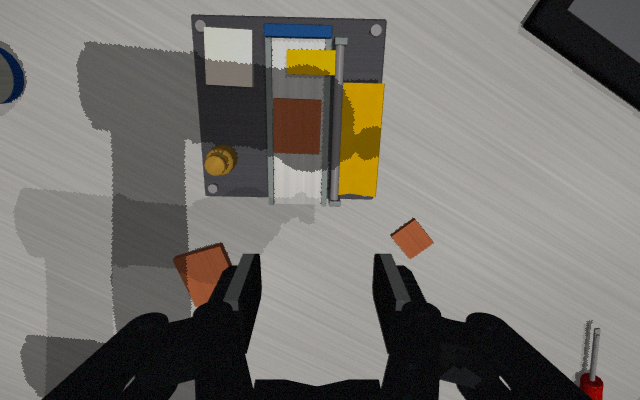

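The wrist view matches the estimates to about 2 px: coupon at (273..321, 98..153), bar at (340..384, 83..197). I refine position and angle from it.

```bash
cat >> h.py <<'E'
def meas(n="wrist",show=True):
    d=cam(n); hsv=cv2.cvtColor(d["color"],cv2.COLOR_RGB2HSV)
    for c,lo,hi,z in(("yellow",(15,130,40),(32,255,255),42),("copper",(2,90,30),(14,255,255),38),("blue",(105,120,40),(125,255,255),42)):
        m=cv2.inRange(hsv,lo,hi)
        for k in cv2.findContours(m,cv2.RETR_EXTERNAL,cv2.CHAIN_APPROX_NONE)[0]:
            if cv2.contourArea(k)<60: continue
            P=np.array([plane(d,u,v,z)[:2] for u,v in k[:,0]],np.float32)
            ctr,s,a=cv2.minAreaRect(P); q=toS(ctr)
            T=np.array([toS(p) for p in P]); 
            if abs(q[0])<110 and abs(q[1])<85: print(c,"stage ctr",q.round(1),np.round(s,1),round(a,2),"x",T[:,0].min().round(1),T[:,0].max().round(1),"y",T[:,1].min().round(1),T[:,1].max().round(1))
    return d
E
python3 -c "
from h import *
meas(); print(); meas('top')"
```

```text
yellow stage ctr [-69.4  69.9] [25.8 33.8] 72.66 x -83.6 -54.4 y 54.1 85.6
yellow stage ctr [-48.6 -60.6] [105.3  36.8] 28.74 x -101.3 4.1 y -78.9 -42.2
yellow stage ctr [ 19.6 -13.6] [20.4 42.5] 28.53 x 9.4 29.7 y -34.8 7.7
copper stage ctr [-36.3  -1.5] [49.9 43.5] 27.77 x -61.2 -11.2 y -23.7 20.6
blue stage ctr [44.2 -2.2] [10.  56.8] 30.0 x 39.0 49.3 y -30.7 26.2

yellow stage ctr [-74.3  74.7] [23.5 23.1] 0.05 x -87.7 -60.9 y 62.9 86.8
yellow stage ctr [-62.3 -59.1] [76.6 35.5] 29.6 x -100.6 -23.7 y -77.2 -41.3
copper stage ctr [-44.7   0.6] [32.6 42.3] 27.77 x -61.3 -28.5 y -20.6 21.9
```

```bash
sed -i 's/O=np.array(\[604.,120.9\])/O=np.array([604.5,120.0])/' h.py; python3 -c "
from h import *
delta(S(-78,-32,80))"
```

```text
sg 1 rotvec(tool,rad) [ 9.0000e-04 -3.1189e+00  9.0000e-04]
sg -1 rotvec(tool,rad) [-0.0006  0.0227  0.0006]
stageTCP [-75.7 -18.7] z 229.0 shift tool mm [ 13.18 149.03  -2.72] F [ 0.5 -0.8  0.5] w 49.5 t 2.4 j [ 0.42  0.26 -0.18  0.   -1.13  1.68]
```

play_rows --pt "0.013 0 -0.003 0 0.023 0 0.05" --pt "0 0.04 0 0 0 0 0.05" --pt "0 0.04 0 0 0 0 0.05" --pt "0 0.04 0 0 0 0 0.05" --pt "0 0.02 0 0 0 0 0.05" --pt "0 0.0 0 0 0 0 0.05"

```text
clock: 3.0
position: [555.1, 51.7, 87.4]
ee_rot: [-0.604, 0.361, -0.366, 0.608]
contact_force: [-0.4, -0.9, -0.1]
gripper_width: 50.3
```

```bash
python3 -c "
from h import *
delta(S(-78,-32,55))
d=meas(); save(d,'w2.png')
for p in [(-61,0,38),(-78,-7,60),(-78,-57,60)]: print(p,proj(d,S(*p)).round())"
```

```text
sg 1 rotvec(tool,rad) [-0.0048  3.1304 -0.013 ]
sg -1 rotvec(tool,rad) [-0.0083 -0.0111  0.0031]
stageTCP [-76.1 -36.1] z 87.4 shift tool mm [-4.22 32.41 -2.17] F [-0.4 -0.9 -0.1] w 50.3 t 3.0 j [ 0.38  0.41 -0.35  0.   -0.79  1.67]
yellow stage ctr [-68.4  68.8] [25.7 44.5] 67.39 x -84.6 -50.9 y 48.4 88.9
yellow stage ctr [-48.6 -59.5] [104.8  36.9] 28.77 x -100.9 3.8 y -78.0 -41.0
yellow stage ctr [ 19.7 -12.6] [20.4 41.7] 28.97 x 9.4 29.9 y -33.4 8.2
copper stage ctr [-36.3  -0.7] [49.7 44. ] 27.98 x -61.4 -11.3 y -23.0 21.5
blue stage ctr [39.5 -1.3] [ 3.8 57.2] 28.09 x 37.7 41.7 y -29.9 27.2
(-61, 0, 38) [251. 203.]
(-78, -7, 60) [259. 247.]
(-78, -57, 60) [354. 245.]
```

View pics/w2.png

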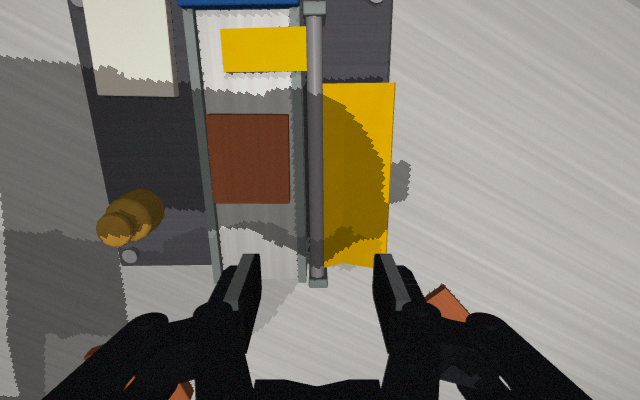

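The view shows both fingertips (260,255) and (374,255) straddling the hinge rod, left one over the channel behind the coupon (rear edge row 203), right one over the bar's end (x 325–388). I centre and descend.

play_rows --pt "-0.004 0.01 -0.002 -0.008 -0.011 0.003 0.05" --pt "0 0.013 0 0 0 0 0.05" --pt "0 0.0 0 0 0 0 0.05"

```text
clock: 3.35
position: [554.9, 55.1, 67.7]
ee_rot: [-0.606, 0.358, -0.363, 0.611]
contact_force: [0.1, -0.1, 0.5]
gripper_width: 50.3
```

```bash
python3 -c "
from h import *
delta(S(-78,-32,45))"
```

```text
sg 1 rotvec(tool,rad) [ 2.9000e-03 -3.1414e+00  1.4100e-02]
sg -1 rotvec(tool,rad) [-0.009   0.0001  0.0019]
stageTCP [-74.7 -33.1] z 67.7 shift tool mm [-1.12 22.71 -3.5 ] F [ 0.1 -0.1  0.5] w 50.3 t 3.35 j [ 0.39  0.44 -0.37  0.   -0.75  1.68]
```

play_rows --pt "-0.001 0.008 -0.004 -0.009 0 0.002 0.05" --pt "0 0.006 -0.001 -0.004 0 0 0.05" --pt "0 0.004 0 0 0 0 0.05" --pt "0 0 0 0 0 0 0.05"

```text
clock: 3.75
position: [550.6, 53.9, 49.6]
ee_rot: [0.609, -0.361, 0.36, -0.608]
contact_force: [-0.7, -0.1, 0.1]
gripper_width: 50.2
```

```bash
python3 -c "
from h import *
delta(S(-78,-32,45))"
```

```text
sg 1 rotvec(tool,rad) [ 4.000e-04 -3.141e+00 -3.400e-03]
sg -1 rotvec(tool,rad) [0.0022 0.0006 0.0003]
stageTCP [-79.  -32.1] z 49.6 shift tool mm [-0.06  4.61  1.01] F [-0.7 -0.1  0.1] w 50.2 t 3.75 j [ 0.39  0.47 -0.39  0.   -0.72  1.68]
```

play_rows --pt "0 0.003 0 0 0 0 0.05" --pt "0 0.001 0 0 0 0 0.05" --pt "0 0 0 0 0 0 0.05"

```text
clock: 4.05
position: [551.0, 54.1, 45.6]
ee_rot: [0.609, -0.36, 0.36, -0.608]
contact_force: [0.4, -0.0, -0.7]
gripper_width: 50.1
```

play_rows --pt "0 0.003 0 0 0 0 0.05" --pt "0 0 0 0 0 0 0.05"

```text
clock: 4.25
position: [551.2, 54.1, 42.6]
ee_rot: [0.609, -0.36, 0.36, -0.608]
contact_force: [0.6, 0.2, 0.7]
gripper_width: 49.9
```

play_rows --pt "0 0.002 0 0 0 0 0.05" --pt "0 0 0 0 0 0 0.05"

```text
clock: 4.45
position: [551.2, 54.1, 40.5]
ee_rot: [0.609, -0.36, 0.36, -0.608]
contact_force: [-0.3, -0.7, -0.4]
gripper_width: 50.2
```

play_rows --pt "0 0.0015 0 0 0 0 0.05" --pt "0 0 0 0 0 0 0.05"

```text
clock: 4.65
position: [551.7, 54.2, 39.5]
ee_rot: [0.609, -0.36, 0.36, -0.608]
contact_force: [-1.4, 0.8, 2.9]
gripper_width: 50.1
```

play_rows --pt "0 0.0015 0 0 0 0 0.05" --pt "0 0 0 0 0 0 0.05"

```text
clock: 4.85
position: [551.6, 54.2, 38.6]
ee_rot: [0.609, -0.36, 0.36, -0.608]
contact_force: [-1.1, -0.0, 4.0]
gripper_width: 49.8
```

play_rows --pt "0 0.0015 0 0 0 0 0.05" --pt "0 0 0 0 0 0 0.05"

```text
clock: 5.05
position: [551.6, 54.3, 37.6]
ee_rot: [0.609, -0.36, 0.361, -0.608]
contact_force: [-1.5, 0.8, 4.3]
gripper_width: 49.9
```

play_rows --pt "0 0.0025 0 0 0 0 0.05" --pt "0 0.0025 0 0 0 0 0.05" --pt "0 0.0005 0 0 0 0 0.05"

```text
clock: 5.35
position: [551.3, 54.9, 33.2]
ee_rot: [-0.609, 0.36, -0.36, 0.609]
contact_force: [-2.7, 0.6, 7.9]
gripper_width: 50.0
```

play_rows --pt "0 0.0 0 0 0 0 0.05" --pt "0 0.0 0 0 0 0 0.05"

```text
clock: 5.55
position: [551.3, 54.8, 34.2]
ee_rot: [0.609, -0.359, 0.36, -0.609]
contact_force: [-2.4, -0.5, 6.3]
gripper_width: 49.8
```

```bash
python3 -c "
from h import *
delta(S(-78,-32,29))"
```

```text
sg 1 rotvec(tool,rad) [ 2.4000e-03 -3.1392e+00  7.0000e-04]
sg -1 rotvec(tool,rad) [-0.0004  0.0023  0.0015]
stageTCP [-78.  -31.7] z 34.2 shift tool mm [ 0.32  5.2  -0.04] F [-2.4 -0.5  6.3] w 49.8 t 5.55 j [ 0.39  0.49 -0.4   0.   -0.68  1.68]
```

play_rows --pt "0 0.002 0 0 0 0 0.05" --pt "0 0.002 0 0 0 0 0.05" --pt "0 0.0006 0 0 0 0 0.05" --pt "0 0.0006 0 0 0 0 0.05"

```text
clock: 5.95
position: [551.0, 55.3, 31.8]
ee_rot: [0.609, -0.359, 0.36, -0.609]
contact_force: [-2.9, 0.1, 8.8]
gripper_width: 49.9
```

play_rows --pt "0 0.0015 0 0 0 0 0.05" --pt "0 0.0015 0 0 0 0 0.05" --pt "0 0.0006 0 0 0 0 0.05"

```text
clock: 6.25
position: [550.8, 55.5, 30.9]
ee_rot: [0.609, -0.359, 0.36, -0.609]
contact_force: [-3.6, 0.3, 8.9]
gripper_width: 50.1
```

play_rows --pt "0 0.0015 0 0 0 0 0.05" --pt "0 0.0015 0 0 0 0 0.05" --pt "0 0.0006 0 0 0 0 0.05"

```text
clock: 6.55
position: [550.7, 55.7, 30.5]
ee_rot: [0.609, -0.358, 0.36, -0.609]
contact_force: [-3.9, -0.6, 9.5]
gripper_width: 49.9
```

```bash
python3 -c "
from h import *
delta(S(-78,-32,29.5))
d=cam('wrist'); save(d,'w3.png')
d=cam('side'); c=d['color'][170:260,210:340]; cv2.imwrite('pics/s3.png',cv2.resize(c[:,:,::-1],None,fx=6,fy=6,interpolation=cv2.INTER_CUBIC))"
```

```text
sg 1 rotvec(tool,rad) [ 4.5000e-03 -3.1367e+00  1.3000e-03]
sg -1 rotvec(tool,rad) [-0.0008  0.0049  0.0029]
stageTCP [-78.  -30.6] z 30.5 shift tool mm [1.4  1.   0.02] F [-3.9 -0.6  9.5] w 49.9 t 6.55 j [ 0.4   0.49 -0.41  0.   -0.67  1.68]
```

View pics/w3.png

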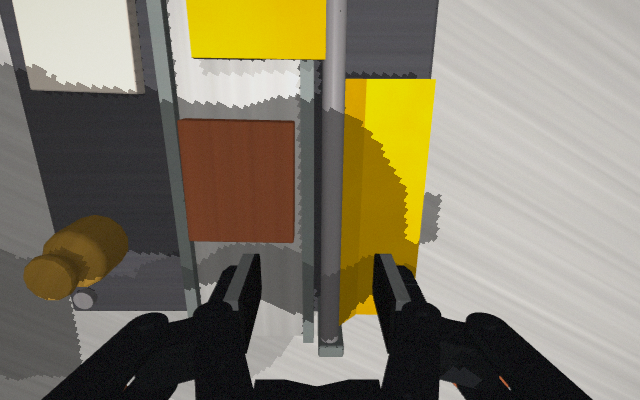

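The jaw arm is raised (lower edge row 58), fingertip B is in the channel behind the coupon (edge row 255; coupon rear row 241), finger A is on the bar. I measure the clip angle from the bar's far edge and the arm edge.

```bash
cat >> h.py <<'E'
def onx(d,u,v,x):
    o,k=ray(d,u,v); n=np.array([np.cos(TH),np.sin(TH),0]); t=(n@(S(x,0)-o))/(n@k); p=o+t*k; return np.r_[toS(p),p[2]].round(1)
def clip(d):
    hsv=cv2.cvtColor(d["color"],cv2.COLOR_RGB2HSV); m=cv2.inRange(hsv,(15,130,40),(32,255,255)); m[200:]=0; m[:,:150]=0
    for k in cv2.findContours(m,cv2.RETR_EXTERNAL,cv2.CHAIN_APPROX_NONE)[0]:
        if cv2.contourArea(k)<300: continue
        x0,y0,w,h=cv2.boundingRect(k); A=np.zeros_like(m); cv2.drawContours(A,[k],-1,1,-1)
        bar=x0>320
        for u in np.linspace(x0+4,x0+w-5,6).astype(int):
            r=np.nonzero(A[:,u])[0]; print("bar" if bar else "arm",u,r.min(),r.max(),onx(d,u,r.min()-.5,4) if bar else onx(d,u,r.max()+.5,9.7))
E
python3 -c "
from h import *
clip(cam('wrist'))"
```

```text
bar 346 78 199 [  4.  -43.9  14.3]
bar 363 79 199 [  4.  -64.6 -91.7]
bar 380 79 199 [  4.  -73.9 -76.2]
bar 397 79 199 [  4.  -82.2 -62.3]
bar 414 79 199 [  4.  -89.6 -49.9]
bar 431 79 121 [  4.  -96.3 -38.8]
arm 190 0 47 [ 9.7 -3.1 87.4]
arm 216 0 57 [ 9.7  1.1 49.7]
arm 242 0 58 [ 9.7 -6.3 44.7]
arm 268 0 58 [  9.7 -15.1  45.5]
arm 294 0 59 [  9.7 -23.4  40.1]
arm 321 0 59 [  9.7 -32.8  41. ]
```

View pics/s3.png

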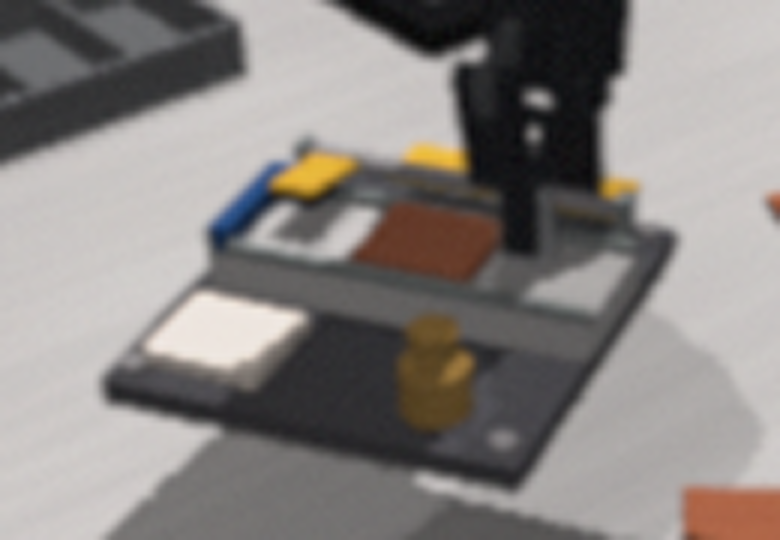

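```bash
cat >> h.py <<'E'
from scipy.optimize import brentq
def phi(d):
    hsv=cv2.cvtColor(d["color"],cv2.COLOR_RGB2HSV); m=cv2.inRange(hsv,(15,130,40),(32,255,255))
    # arm: yellow blob left of rod, upper rows; rightmost limited by rod
    best=[k for k in cv2.findContours(m,cv2.RETR_EXTERNAL,cv2.CHAIN_APPROX_NONE)[0] if cv2.contourArea(k)>300 and k[:,0,1].min()<120 and k[:,0,0].min()<320 and k[:,0,0].min()>120]
    k=max(best,key=cv2.contourArea)[:,0]; vb=k[:,1].max(); row=vb-6; u=k[k[:,1]==row][:,0].min()-.5
    f=lambda a:(lambda y,z:proj(d,S(x:=13 if False else 12,y-36,44+z))[0]-u)(44.2*np.cos(a)+2*np.sin(a),-2*np.cos(a)+44.2*np.sin(a))
    g=np.linspace(-.1,.6,8); print("arm tip u",u,"row",row,"resid px",[round(f(a),1) for a in g]); 
    try: print("phi",round(brentq(f,-.1,.8),3))
    except Exception as e: print(e)
E
python3 -c "
from h import *
phi(cam('wrist')); st=read_state(); print(st['position'],st['contact_force'])"
```

```text
arm tip u 190.5 row 53 resid px [np.float64(15.1), np.float64(10.1), np.float64(6.1), np.float64(3.1), np.float64(1.4), np.float64(1.2), np.float64(2.6), np.float64(5.9)]
f(a) and f(b) must have different signs
[550.79238367  55.62017671  30.49680232] [-3.99238771 -0.17661441  9.59276401]
```

play_rows --pt "0 0.0012 0 0 0 0 0.05"

```text
clock: 6.85
position: [550.8, 55.6, 30.4]
ee_rot: [0.61, -0.358, 0.36, -0.609]
contact_force: [-4.9, 1.1, 10.6]
gripper_width: 50.5
```

play_rows --pt "0 0.0012 0 0 0 0 0.05"

```text
clock: 6.95
position: [550.8, 55.6, 30.3]
ee_rot: [0.61, -0.358, 0.36, -0.609]
contact_force: [-4.7, 0.9, 11.2]
gripper_width: 49.9
```

play_rows --pt "0 0.0012 0 0 0 0 0.05"

```text
clock: 7.05
position: [550.7, 55.7, 30.2]
ee_rot: [0.61, -0.357, 0.36, -0.609]
contact_force: [-4.2, 0.6, 11.4]
gripper_width: 50.0
```

play_rows --pt "0 0.0012 0 0 0 0 0.05"

```text
clock: 7.15
position: [550.7, 55.7, 30.1]
ee_rot: [0.61, -0.357, 0.36, -0.609]
contact_force: [-4.5, 0.1, 11.4]
gripper_width: 49.9
```

play_rows --pt "0 -0.0006 0 0 0.003 0 0.05" --pt "0 0.0005 0 0 0 0 0.05"

```text
clock: 7.35
position: [551.1, 55.2, 32.0]
ee_rot: [0.609, -0.357, 0.361, -0.609]
contact_force: [-2.8, -1.5, 7.8]
gripper_width: 50.2
```

```bash
python3 -c "
from h import *
delta(S(-78,-31,31.8))"
```

```text
sg 1 rotvec(tool,rad) [ 8.4000e-03 -3.1379e+00  2.6000e-03]
sg -1 rotvec(tool,rad) [-0.0017  0.0037  0.0053]
stageTCP [-78.  -31.2] z 32.0 shift tool mm [-0.17  0.24 -0.01] F [-2.8 -1.5  7.8] w 50.2 t 7.35 j [ 0.4   0.49 -0.41  0.01 -0.67  1.67]
```

play_rows --pt "0 0.0007 0.003 0 0 0.003 0.05" --pt "0 0.0006 0.003 0 0 0 0.05" --pt "0 0.0006 0.003 0 0 0 0.05"

```text
clock: 7.65
position: [551.2, 55.8, 30.4]
ee_rot: [0.613, -0.364, 0.357, -0.603]
contact_force: [-7.3, -0.6, 9.4]
gripper_width: 50.0
```

```bash
python3 -c "
from h import *
delta(S(-78,-31,31.8))"
```

```text
sg 1 rotvec(tool,rad) [8.0000e-04 3.1412e+00 2.6300e-02]
sg -1 rotvec(tool,rad) [ 0.0167 -0.0002 -0.0005]
stageTCP [-77.6 -30.7] z 30.4 shift tool mm [ 0.32 -1.35 -0.45] F [-7.3 -0.6  9.4] w 50.0 t 7.65 j [ 0.39  0.5  -0.39  0.   -0.69  1.68]
```

play_rows --pt "0 -0.0008 0.005 0.016 0 0 0.05"

```text
clock: 7.75
position: [553.0, 56.9, 31.0]
ee_rot: [0.61, -0.363, 0.359, -0.606]
contact_force: [-5.4, -3.3, 9.0]
gripper_width: 49.9
```

play_rows --pt "0 0.0 0.006 0.008 0 0 0.05"

```text
clock: 7.85
position: [555.5, 58.2, 31.0]
ee_rot: [0.609, -0.363, 0.36, -0.606]
contact_force: [-6.0, -1.8, 9.7]
gripper_width: 50.1
```

```bash
python3 -c "
from h import *
delta(S(-78,-31,31.8)); meas(); print(read_state()['contact_force'])"
```

```text
sg 1 rotvec(tool,rad) [3.000e-03 3.139e+00 8.900e-03]
sg -1 rotvec(tool,rad) [ 0.0056 -0.0026 -0.0019]
stageTCP [-72.7 -30.7] z 31.0 shift tool mm [ 0.29 -0.74 -5.35] F [-6.  -1.8  9.7] w 50.1 t 7.85 j [ 0.39  0.5  -0.39 -0.   -0.69  1.68]
yellow stage ctr [-67.2  67.5] [24.9 53.2] 69.89 x -86.9 -46.7 y 44.3 90.9
yellow stage ctr [-47.6 -57.2] [103.3  32.1] 28.77 x -99.3 4.0 y -73.2 -41.1
yellow stage ctr [ 20.4 -11.1] [21.8 45.7] 28.75 x 9.5 31.3 y -33.9 11.8
copper stage ctr [-35.8  -0.7] [50.4 43.9] 27.69 x -61.0 -10.4 y -23.0 21.5
[-6.96271518 -2.54134274 10.95358866]
```

play_rows --pt "0 -0.0003 0.007 0.007 -0.002 0 0.05" --pt "0 -0.0002 0.007 0.006 0 0 0.05"

```text
clock: 8.1
position: [561.2, 61.2, 30.9]
ee_rot: [0.61, -0.364, 0.358, -0.605]
contact_force: [-6.9, -3.8, 9.9]
gripper_width: 49.9
```

```bash
python3 -c "
from h import *
delta(S(-78,-31,31.8)); meas()"
```

```text
sg 1 rotvec(tool,rad) [0.0062 3.1384 0.0153]
sg -1 rotvec(tool,rad) [ 0.0097 -0.0032 -0.0039]
stageTCP [-66.3 -30.8] z 30.9 shift tool mm [  0.25  -0.74 -11.75] F [-6.9 -3.8  9.9] w 49.9 t 8.1 j [ 0.39  0.51 -0.37 -0.   -0.7   1.68]
yellow stage ctr [-66.7  67.6] [25.  54.6] 70.19 x -86.9 -45.1 y 44.2 91.0
yellow stage ctr [-47.4 -57.1] [104.1  32. ] 28.77 x -99.5 4.6 y -73.1 -41.1
yellow stage ctr [ 19.8 -11.1] [21.9 46. ] 28.52 x 8.9 30.8 y -34.0 11.9
copper stage ctr [-29.4  -0.2] [50.4 43.9] 29.16 x -54.5 -4.1 y -22.3 21.9
blue stage ctr [38.7 -1.6] [ 2. 57.] 28.48 x 37.7 39.8 y -30.1 26.9
```

play_rows --pt "0 -0.0006 0.007 0.012 -0.002 -0.002 0.05" --pt "0 -0.0004 0.007 0.01 0 0 0.05" --pt "0 -0.0004 0.007 0.009 0 0 0.05"

```text
clock: 8.45
position: [570.2, 65.9, 31.2]
ee_rot: [0.607, -0.364, 0.36, -0.607]
contact_force: [-7.0, -2.6, 8.3]
gripper_width: 49.9
```

```bash
python3 -c "
from h import *
delta(S(-78,-31,31.8)); meas()"
```

```text
sg 1 rotvec(tool,rad) [0.0073 3.1364 0.0046]
sg -1 rotvec(tool,rad) [ 0.0029 -0.0052 -0.0047]
stageTCP [-56.1 -31. ] z 31.2 shift tool mm [  0.15  -0.51 -21.9 ] F [-7.  -2.6  8.3] w 49.9 t 8.45 j [ 0.39  0.52 -0.35 -0.01 -0.71  1.68]
yellow stage ctr [-66.   67.7] [25.  55.9] 70.68 x -87.6 -43.6 y 44.4 90.9
yellow stage ctr [-46.9 -57.2] [104.4  32.2] 28.77 x -99.1 5.3 y -73.3 -41.1
yellow stage ctr [ 18.9 -10.9] [21.6 45.7] 28.42 x 8.1 29.8 y -33.8 11.9
copper stage ctr [-19.3  -0.2] [50.3 44. ] 29.95 x -44.9 6.0 y -22.5 22.3
blue stage ctr [43.8 -1.4] [10.7 57.5] 28.96 x 38.4 49.2 y -30.2 27.3
```

play_rows --pt "0 -0.0004 0.007 0.006 -0.005 -0.004 0.05" --pt "0 -0.0003 0.007 0.006 0 0 0.05" --pt "0 -0.0003 0.007 0.006 0 0 0.05"

```text
clock: 8.8
position: [578.8, 70.3, 31.3]
ee_rot: [0.61, -0.365, 0.359, -0.605]
contact_force: [-7.7, -3.0, 9.3]
gripper_width: 50.1
```

```bash
python3 -c "
from h import *
delta(S(-78,-31,31.8)); d=meas(); save(d,'w5.png')"
```

```text
sg 1 rotvec(tool,rad) [0.0052 3.1376 0.0163]
sg -1 rotvec(tool,rad) [ 0.0104 -0.004  -0.0033]
stageTCP [-46.4 -31.3] z 31.3 shift tool mm [ -0.13  -0.16 -31.62] F [-7.7 -3.   9.3] w 50.1 t 8.8 j [ 0.4   0.53 -0.32 -0.   -0.73  1.67]
yellow stage ctr [-65.1  67.8] [24.7 57.9] 71.26 x -88.3 -41.4 y 44.3 91.0
yellow stage ctr [-46.5 -57.2] [105.4  32.2] 28.76 x -99.2 6.2 y -73.3 -41.1
yellow stage ctr [ 18.1 -11. ] [22.4 46. ] 29.05 x 6.8 29.4 y -33.9 12.0
copper stage ctr [-9.8 -0.3] [50.2 44. ] 30.15 x -35.2 14.8 y -22.7 22.3
blue stage ctr [44.4 -1.5] [ 9.9 57.3] 28.88 x 39.5 49.4 y -30.1 27.2
```

View pics/w5.png

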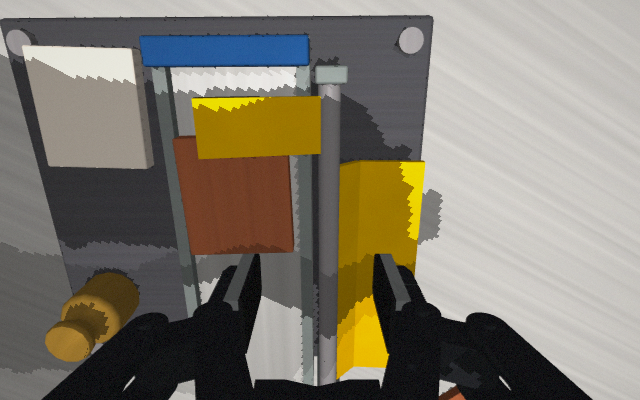

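Coupon (rear row 251) is sliding under the raised arm (rows 97–158); all is well. 25 mm to go.

play_rows --pt "0 -0.0006 0.007 0.011 -0.004 -0.003 0.05" --pt "0 -0.0004 0.007 0.009 0 0 0.05" --pt "0 -0.0004 0.007 0.009 0 0 0.05" --pt "0 -0.0004 0.007 0.009 0 0 0.05"

```text
clock: 9.25
position: [591.4, 76.8, 31.6]
ee_rot: [0.608, -0.364, 0.36, -0.607]
contact_force: [-6.6, -3.4, 8.4]
gripper_width: 49.9
```

```bash
python3 -c "
from h import *
delta(S(-78,-31,31.8)); d=meas()"
```

```text
sg 1 rotvec(tool,rad) [0.0058 3.1364 0.0054]
sg -1 rotvec(tool,rad) [ 0.0035 -0.0052 -0.0037]
stageTCP [-32.2 -31.6] z 31.6 shift tool mm [-3.600e-01 -4.000e-02 -4.583e+01] F [-6.6 -3.4  8.4] w 49.9 t 9.25 j [ 0.4   0.55 -0.29 -0.   -0.74  1.67]
yellow stage ctr [-60.1  71. ] [16.7 59.4] 69.28 x -85.3 -39.1 y 44.4 90.9
yellow stage ctr [-41.5 -57.2] [98.  32.4] 28.51 x -90.5 7.5 y -73.5 -41.1
yellow stage ctr [ 17.7 -11. ] [22.7 46.5] 30.39 x 5.7 29.6 y -33.9 12.0
copper stage ctr [ 4.5 -0.4] [50.3 44.1] 30.72 x -21.2 30.2 y -23.0 22.3
blue stage ctr [44.7 -1.4] [ 9.8 57.4] 28.91 x 39.8 49.6 y -30.1 27.3
```

play_rows --pt "0 -0.0002 0.006 0.007 -0.005 -0.003 0.05" --pt "0 -0.0002 0.006 0.007 0 0 0.05" --pt "0 -0.0002 0.005 0.007 0 0 0.05"

```text
clock: 9.6
position: [596.8, 79.5, 31.5]
ee_rot: [0.609, -0.364, 0.359, -0.606]
contact_force: [-7.5, -3.6, 10.0]
gripper_width: 50.0
```

```bash
python3 -c "
from h import *
delta(S(-78,-31,31.8)); d=meas()"
```

```text
sg 1 rotvec(tool,rad) [0.0051 3.138  0.0123]
sg -1 rotvec(tool,rad) [ 0.0079 -0.0035 -0.0033]
stageTCP [-26.2 -31.9] z 31.5 shift tool mm [ -0.68   0.06 -51.78] F [-7.5 -3.6 10. ] w 50.0 t 9.6 j [ 0.4   0.56 -0.27 -0.   -0.75  1.67]
yellow stage ctr [-57.7  72. ] [13.  59.5] 69.7 x -82.0 -37.8 y 45.7 91.0
yellow stage ctr [-38.4 -57.1] [92.4 32.2] 28.49 x -84.6 7.9 y -73.3 -41.1
yellow stage ctr [ 17.3 -10.9] [22.9 46.5] 30.94 x 5.1 29.4 y -33.7 12.0
copper stage ctr [10.3 -0.5] [50.3 44.1] 31.07 x -15.6 36.3 y -23.2 22.3
blue stage ctr [45.  -1.5] [10.1 57.4] 28.94 x 39.9 50.0 y -30.2 27.2
```

play_rows --pt "-0.001 -0.0003 0.006 0.009 -0.004 -0.003 0.05" --pt "0 -0.0002 0.006 0.007 0 0 0.05"

```text
clock: 9.85
position: [600.8, 82.1, 31.6]
ee_rot: [0.61, -0.363, 0.359, -0.606]
contact_force: [-9.5, -2.7, 9.9]
gripper_width: 49.9
```

```bash
python3 -c "
from h import *
delta(S(-78,-31,31.8)); d=meas()"
```

```text
sg 1 rotvec(tool,rad) [2.1000e-03 3.1399e+00 1.2200e-02]
sg -1 rotvec(tool,rad) [ 0.0078 -0.0016 -0.0013]
stageTCP [-21.4 -31.4] z 31.6 shift tool mm [ -0.35   0.28 -56.57] F [-9.5 -2.7  9.9] w 49.9 t 9.85 j [ 0.4   0.56 -0.26 -0.   -0.76  1.67]
yellow stage ctr [-54.6  71.9] [ 9.4 55.4] 70.55 x -76.2 -37.3 y 48.4 89.8
yellow stage ctr [-35.8 -57.2] [88.3 32.4] 28.54 x -80.0 8.4 y -73.5 -41.1
yellow stage ctr [ 17.3 -11.1] [22.9 46.7] 31.46 x 5.0 29.5 y -33.9 11.9
copper stage ctr [14.5 -0.3] [49.6 44.1] 30.23 x -10.5 39.1 y -22.8 22.3
blue stage ctr [45.1 -1.4] [10.  57.1] 28.6 x 40.1 50.2 y -29.9 27.2
```

play_rows --pt "0 -0.0003 0.006 0.008 -0.002 -0.001 0.05" --pt "0 -0.0003 0.006 0.008 0 0 0.05"

```text
clock: 10.1
position: [600.8, 82.3, 31.3]
ee_rot: [0.613, -0.366, 0.357, -0.603]
contact_force: [-11.5, -4.0, 14.4]
gripper_width: 50.2
```

```bash
python3 -c "
from h import *
delta(S(-78,-31,31.8)); d=meas()"
```

```text
sg 1 rotvec(tool,rad) [0.0056 3.1394 0.0303]
sg -1 rotvec(tool,rad) [ 0.0193 -0.002  -0.0036]
stageTCP [-21.4 -31.3] z 31.3 shift tool mm [ -0.16   0.61 -56.64] F [-11.5  -4.   14.4] w 50.2 t 10.1 j [ 0.4   0.57 -0.25 -0.   -0.77  1.67]
yellow stage ctr [-54.3  71.9] [ 9.4 55.7] 70.73 x -75.9 -36.6 y 48.2 89.9
yellow stage ctr [-35.8 -57.1] [88.5 32.1] 28.65 x -80.1 8.4 y -73.2 -41.0
yellow stage ctr [ 16.9 -11. ] [23.  46.8] 31.56 x 4.6 29.2 y -33.8 12.0
copper stage ctr [14.6 -0.3] [49.5 44. ] 30.27 x -10.6 39.1 y -22.7 22.3
blue stage ctr [45.3 -1.5] [10.3 57.3] 28.61 x 40.1 50.5 y -30.2 27.2
```

Travel has stopped (TCP x -21.4, force up). I check squareness from the rear edge against the stop.

```bash
cat >> h.py <<'E'
def edges(d):
    hsv=cv2.cvtColor(d["color"],cv2.COLOR_RGB2HSV)
    def fit(m,z,us,fn):
        P=[]
        for u in us:
            r=np.nonzero(m[:,u])[0]
            if len(r): P.append(toS(plane(d,u,fn(r),z)))
        P=np.array(P); b=np.polyfit(P[:,1],P[:,0],1); P=P[abs(P[:,0]-np.polyval(b,P[:,1]))<1]; b=np.polyfit(P[:,1],P[:,0],1); return b.round(4),len(P),P[:,1].min().round(1),P[:,1].max().round(1)
    def big(m):
        n,l,s,_=cv2.connectedComponentsWithStats(m); return l,s
    mc=cv2.inRange(hsv,(2,90,30),(14,255,255)); q=proj(d,S(0,0,38)).astype(int); l,s=big(mc); i=l[q[1],q[0]]; A=(l==i); x,y,w,h=s[i,:4]
    print("cop rear",fit(A,38,range(x+12,x+w-6),lambda r:r.max()+.5))
    mb=cv2.inRange(hsv,(105,120,40),(125,255,255)); q=proj(d,S(45,0,42)).astype(int); l,s=big(mb); i=l[q[1],q[0]]; B=(l==i); x,y,w,h=s[i,:4]
    print("stop back",fit(B,42,range(x+6,x+w-6),lambda r:r.min()-.5),"low",fit(B,42,range(x+6,x+w-6),lambda r:r.max()+.5))
E
python3 -c "
from h import *
d=cam('wrist'); save(d,'w6.png'); edges(d)"
```

```text
cop rear (array([-3.40000e-03, -1.00279e+01]), 49, np.float64(-16.5), np.float64(21.1))
stop back (array([-4.5000e-03,  5.0492e+01]), 149, np.float64(-28.1), np.float64(24.7)) low (array([1.60000e-03, 3.99804e+01]), 149, np.float64(-27.9), np.float64(26.3))
```

View pics/w6.png

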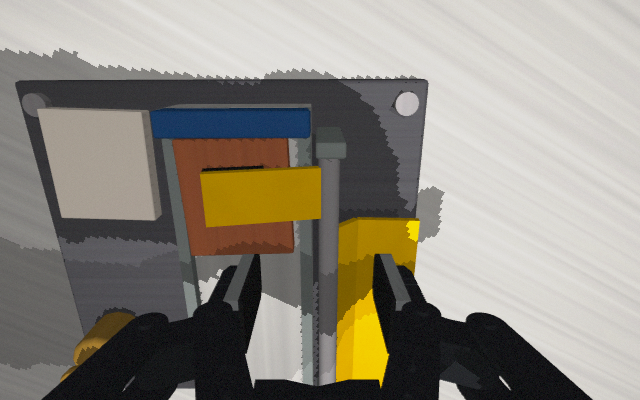

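The coupon is home: rear edge at x -10.0, square to the stop, front flush with the blue bar (row 137), jaw pad still clear above. I back the finger off a few mm with the bar held, then lift.

play_rows --pt "0 0.0005 -0.003 0.012 0 0 0.05" --pt "0 0.001 -0.005 0 0 0 0.05"

```text
clock: 10.4
position: [600.4, 81.0, 33.8]
ee_rot: [-0.606, 0.358, -0.362, 0.612]
contact_force: [3.6, 5.8, 7.3]
gripper_width: 49.7
```

```bash
python3 -c "
from h import *
delta(S(-28,-31,31.5)); d=cam('wrist'); edges(d)"
```

```text
sg 1 rotvec(tool,rad) [ 8.000e-04 -3.139e+00  1.600e-02]
sg -1 rotvec(tool,rad) [-0.0102  0.0026  0.0005]
stageTCP [-22.3 -32.2] z 33.8 shift tool mm [-1.26  2.27 -5.75] F [3.6 5.8 7.3] w 49.7 t 10.4 j [ 0.4   0.55 -0.28 -0.   -0.73  1.67]
cop rear (array([ -0.0277, -10.2509]), 82, np.float64(-20.1), np.float64(21.0))
stop back (array([-2.80000e-03,  4.99713e+01]), 144, np.float64(-27.8), np.float64(24.8)) low (array([-2.30000e-03,  3.98099e+01]), 144, np.float64(-27.7), np.float64(26.1))
```

The fuller rear-edge fit shows the coupon still yawed about 1.6° (front +y corner about 1 mm short). I hold the bar down, shift the finger towards +y and push that side home.

play_rows --pt "-0.002 0.0025 -0.001 -0.006 0 0 0.05" --pt "-0.005 0.001 -0.003 0 0 0 0.05"

```text
clock: 10.65
position: [598.2, 85.3, 33.7]
ee_rot: [-0.606, 0.355, -0.363, 0.613]
contact_force: [1.6, -2.5, 5.6]
gripper_width: 50.0
```

```bash
python3 -c "
from h import *
delta(S(-24,-24,31.5)); d=cam('wrist'); edges(d)"
```

```text
sg 1 rotvec(tool,rad) [ 0.0077 -3.1366  0.0218]
sg -1 rotvec(tool,rad) [-0.0139  0.005   0.0049]
stageTCP [-22.2 -27.4] z 33.7 shift tool mm [-3.44  2.18 -1.77] F [ 1.6 -2.5  5.6] w 50.0 t 10.65 j [ 0.41  0.55 -0.29  0.01 -0.72  1.66]
cop rear (array([ -0.0273, -10.26  ]), 95, np.float64(-19.6), np.float64(20.8))
stop back (array([-3.40000e-03,  4.99382e+01]), 144, np.float64(-27.5), np.float64(25.0)) low (array([-4.10000e-03,  3.97682e+01]), 144, np.float64(-27.5), np.float64(26.2))
```

play_rows --pt "-0.002 0.0035 -0.001 -0.012 0.005 0.005 0.05" --pt "-0.003 0.0018 -0.002 -0.005 0 0 0.05"

```text
clock: 10.9
position: [596.7, 87.8, 31.8]
ee_rot: [-0.608, 0.358, -0.362, 0.609]
contact_force: [1.6, -4.7, 7.8]
gripper_width: 50.2
```

```bash
python3 -c "
from h import *
delta(S(-24,-24,31.5)); d=cam('wrist'); edges(d)"
```

```text
sg 1 rotvec(tool,rad) [ 0.0072 -3.1388  0.0065]
sg -1 rotvec(tool,rad) [-0.0042  0.0028  0.0046]
stageTCP [-22.3 -24.5] z 31.8 shift tool mm [-0.53  0.33 -1.73] F [ 1.6 -4.7  7.8] w 50.2 t 10.9 j [ 0.42  0.55 -0.28  0.01 -0.73  1.65]
cop rear (array([ -0.029 , -10.2715]), 97, np.float64(-19.8), np.float64(21.0))
stop back (array([-1.50000e-03,  5.02052e+01]), 147, np.float64(-27.7), np.float64(24.9)) low (array([-1.90000e-03,  3.98693e+01]), 147, np.float64(-27.8), np.float64(26.1))
```

play_rows --pt "-0.002 0.0004 0.005 -0.002 0.002 0.004 0.05" --pt "-0.002 0.0 0.006 0.006 0 0 0.05" --pt "-0.002 0.0 0.006 0.008 0 0 0.05"

```text
clock: 11.25
position: [597.5, 89.9, 31.8]
ee_rot: [0.615, -0.363, 0.358, -0.602]
contact_force: [-7.1, -12.3, 11.8]
gripper_width: 50.0
```

```bash
python3 -c "
from h import *
delta(S(-24,-24,31.5)); d=cam('wrist'); edges(d)"
```

```text
sg 1 rotvec(tool,rad) [ 0.0054 -3.1409 -0.0305]
sg -1 rotvec(tool,rad) [0.0194 0.0005 0.0035]
stageTCP [-20.6 -23. ] z 31.8 shift tool mm [ 0.96  0.36 -3.38] F [ -7.1 -12.3  11.8] w 50.0 t 11.25 j [ 0.42  0.56 -0.26  0.01 -0.76  1.65]
cop rear (array([-9.0000e-03, -9.6781e+00]), 96, np.float64(-18.3), np.float64(22.0))
stop back (array([-1.10000e-03,  5.05572e+01]), 147, np.float64(-27.4), np.float64(24.8)) low (array([3.00000e-04, 3.98518e+01]), 147, np.float64(-27.5), np.float64(26.1))
```

play_rows --pt "-0.001 0.0 0.008 0.012 0 0.003 0.05" --pt "-0.001 0.0 0.008 0.012 0 0 0.05" --pt "0 0.0 0.008 0.012 0 0 0.05"

```text
clock: 11.6
position: [597.6, 89.6, 31.6]
ee_rot: [0.619, -0.368, 0.353, -0.597]
contact_force: [-16.1, -3.3, 19.2]
gripper_width: 50.1
```

```bash
python3 -c "
from h import *
delta(S(-24,-24,31.5)); d=cam('wrist'); edges(d); meas()"
```

```text
sg 1 rotvec(tool,rad) [-2.8000e-03 -3.1408e+00 -5.9200e-02]
sg -1 rotvec(tool,rad) [ 0.0377  0.0003 -0.0018]
stageTCP [-20.6 -23.3] z 31.6 shift tool mm [ 0.69  0.25 -3.36] F [-16.1  -3.3  19.2] w 50.1 t 11.6 j [ 0.42  0.57 -0.25  0.   -0.79  1.65]
cop rear (array([ 1.4000e-03, -9.5703e+00]), 97, np.float64(-18.6), np.float64(22.0))
stop back (array([-4.50000e-03,  5.08002e+01]), 149, np.float64(-27.7), np.float64(24.7)) low (array([-3.00000e-04,  3.98883e+01]), 149, np.float64(-27.8), np.float64(26.1))
yellow stage ctr [-45.9  67.7] [ 6.4 37.1] 67.84 x -59.9 -35.6 y 51.3 80.3
yellow stage ctr [-36.  -57.4] [89.4 32.4] 28.76 x -80.8 8.7 y -73.6 -41.2
yellow stage ctr [ 17.1 -11.4] [23.  45.9] 31.2 x 4.7 29.2 y -34.2 11.1
copper stage ctr [14.6  0.6] [48.8 43.5] 28.9 x -9.9 38.9 y -21.2 22.4
blue stage ctr [45.4 -1.3] [10.7 57.2] 28.72 x 40.1 50.8 y -29.9 27.3
```

Now square and home (slope ~0, rear x -9.6, angle 28.9°). I ease off backwards with the bar held.

play_rows --pt "0 0.0015 -0.001 0.015 0 0 0.05" --pt "0 0.002 -0.004 0.005 0 0 0.05"

```text
clock: 11.9
position: [597.5, 88.7, 32.9]
ee_rot: [0.612, -0.359, 0.358, -0.607]
contact_force: [2.9, 5.5, 8.5]
gripper_width: 50.1
```

```bash
python3 -c "
from h import *
delta(S(-24,-24,31.5)); d=cam('wrist'); edges(d)"
```

```text
sg 1 rotvec(tool,rad) [ 0.0032 -3.1351 -0.0091]
sg -1 rotvec(tool,rad) [0.0058 0.0065 0.002 ]
stageTCP [-21.2 -24.1] z 32.9 shift tool mm [-0.11  1.4  -2.82] F [2.9 5.5 8.5] w 50.1 t 11.9 j [ 0.42  0.56 -0.27  0.   -0.75  1.66]
cop rear (array([ -0.019, -10.555]), 97, np.float64(-19.3), np.float64(21.8))
stop back (array([-3.00000e-03,  5.02435e+01]), 145, np.float64(-27.4), np.float64(24.8)) low (array([4.10000e-03, 3.99401e+01]), 145, np.float64(-27.5), np.float64(26.0))
```

Backing off dragged the coupon's rear sideways (yaw about -1.3° again) because the finger slipped towards -y. I push again and release with a quick, +y-biased retreat.

play_rows --pt "-0.001 0.002 0.006 0.006 0.004 0.002 0.05" --pt "-0.002 0.0 0.008 0.008 0 0 0.05" --pt "-0.002 0.0 0.008 0.012 0 0 0.05" --pt "-0.001 0.0 0.008 0.012 0 0 0.05" --pt "-0.003 0.0 0.006 0.012 0 0 0.05"

```text
clock: 12.45
position: [597.2, 90.1, 31.8]
ee_rot: [0.62, -0.365, 0.354, -0.597]
contact_force: [-2.7, -16.8, 8.0]
gripper_width: 49.9
```

```bash
python3 -c "
from h import *
delta(S(-24,-24,31.5)); d=cam('wrist'); edges(d)
F=read_state()['contact_force']; print('Fstage',toS(F[:2]+O))"
```

```text
sg 1 rotvec(tool,rad) [ 0.0048 -3.1392 -0.0554]
sg -1 rotvec(tool,rad) [0.0353 0.0019 0.0031]
stageTCP [-20.8 -22.7] z 31.8 shift tool mm [ 1.33  0.37 -3.22] F [ -2.7 -16.8   8. ] w 49.9 t 12.45 j [ 0.42  0.57 -0.25  0.01 -0.79  1.65]
cop rear (array([ 2.5000e-03, -9.7724e+00]), 97, np.float64(-18.4), np.float64(22.3))
stop back (array([-2.40000e-03,  5.06443e+01]), 149, np.float64(-27.6), np.float64(24.9)) low (array([-8.00000e-04,  4.00282e+01]), 149, np.float64(-27.8), np.float64(26.2))
Fstage [-12.49632381  -9.43004693]
```

play_rows --pt "-0.001 0.0025 -0.012 0.01 0 0 0.05" --pt "0 0.0025 -0.008 0.0 0 0 0.05"

```text
clock: 12.7
position: [591.2, 84.3, 33.4]
ee_rot: [0.611, -0.354, 0.362, -0.609]
contact_force: [1.8, 10.1, 10.2]
gripper_width: 50.3
```

```bash
python3 -c "
from h import *
delta(S(-24,-24,31.5)); d=cam('wrist'); edges(d)
F=read_state()['contact_force']; print('Fstage',toS(F[:2]+O))"
```

```text
sg 1 rotvec(tool,rad) [ 0.0169 -3.1332  0.006 ]
sg -1 rotvec(tool,rad) [-0.0038  0.0083  0.0108]
stageTCP [-28.8 -24.9] z 33.4 shift tool mm [-0.9   1.92  4.83] F [ 1.8 10.1 10.2] w 50.3 t 12.7 j [ 0.42  0.54 -0.3   0.02 -0.72  1.65]
cop rear (array([-1.7000e-03, -9.9359e+00]), 98, np.float64(-18.4), np.float64(22.4))
stop back (array([-3.2000e-03,  4.9656e+01]), 148, np.float64(-27.6), np.float64(25.0)) low (array([-1.80000e-03,  3.98383e+01]), 148, np.float64(-27.7), np.float64(26.2))
Fstage [4.08052064 1.21839109]
```

The coupon stays square and home (rear -9.9, slope equal to the stop's) with the finger 7–8 mm clear. Now I lift straight up.

play_rows --pt "0 -0.001 0 0 0 0 0.05" --pt "0 -0.002 0 0 0 0 0.05" --pt "0 -0.002 0 0 0 0 0.05" --pt "0 -0.003 0 0 0 0 0.05" --pt "0 -0.004 0 0 0 0 0.05" --pt "0 -0.008 0 0 0 0 0.05" --pt "0 -0.015 0 0 0 0 0.05" --pt "0 -0.02 0 0 0 0 0.05" --pt "0 -0.03 0 0 0 0 0.05" --pt "0 0 0 0 0 0 0.05"

```text
clock: 13.75
position: [589.4, 84.4, 120.9]
ee_rot: [0.611, -0.355, 0.361, -0.608]
contact_force: [0.9, 0.5, 1.0]
gripper_width: 50.1
```

```bash
python3 -c "
from h import *
delta(S(-24,-24,31.5)); d=meas(); save(d,'w9.png'); edges(d)"
```

```text
sg 1 rotvec(tool,rad) [ 1.5900e-02 -3.1338e+00  2.0000e-04]
sg -1 rotvec(tool,rad) [-0.0001  0.0078  0.0101]
stageTCP [-30.4 -24. ] z 120.9 shift tool mm [-0.82 89.38  6.36] F [0.9 0.5 1. ] w 50.1 t 13.75 j [ 0.42  0.43 -0.22  0.01 -0.92  1.65]
yellow stage ctr [-66.3  70.3] [25.8 44.7] 84.09 x -85.4 -46.1 y 52.2 87.6
yellow stage ctr [-47.6 -58.8] [105.3  35.5] 28.85 x -100.2 5.1 y -76.6 -41.1
yellow stage ctr [ 19.1 -12.1] [20.9 43.4] 28.98 x 8.8 29.7 y -33.8 9.7
copper stage ctr [15.   0.9] [48.6 43.5] 28.94 x -9.4 39.4 y -20.8 22.7
blue stage ctr [44.9 -1.1] [ 9.7 57.3] 29.11 x 39.8 49.7 y -29.8 27.5
cop rear (array([-4.7000e-03, -9.6639e+00]), 54, np.float64(-16.9), np.float64(17.7))
stop back (array([-2.10000e-03,  4.94641e+01]), 85, np.float64(-26.1), np.float64(23.4)) low (array([-7.10000e-03,  3.97323e+01]), 85, np.float64(-26.2), np.float64(24.1))
```

View pics/w9.png

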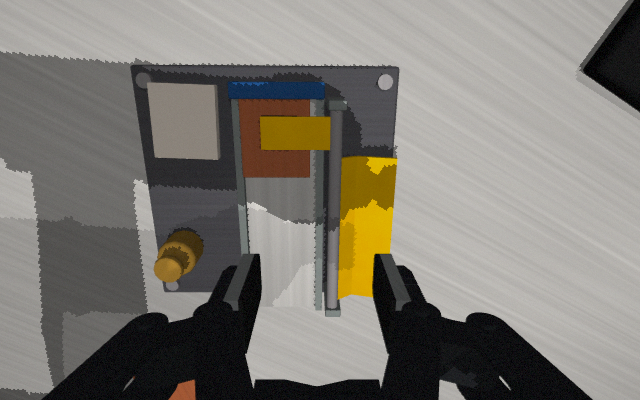

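The coupon (241–311, 99–178) sits flush on the blue stop, square, with the arm (260–330, 117–150) lowered onto it. White coupon and weight look to be where they were, and the robot touches nothing.

```bash
python3 -c "
from h import *
print(job_done())"
```

```text
the job is handed in; nothing more can be done
None
```

I handed the job in at about 14 s. The copper coupon is clamped against the blue stop and the robot is touching nothing.

- **What I did:** One fingertip held the yellow bar down at an estimated clip angle of 0.2 to 0.35. The other pushed the coupon home under the raised jaw. I then backed that finger off with the bar still held, and lifted straight up so the clip closed.
- **Final checks:** The coupon centre measured at stage x 15.0, with its rear edge at about -9.7 against the ideal -10. It is square to the stop within about 0.2°, and the clip has come down onto it. The white coupon and the weight look unmoved. I did not measure any of the bystanders.
- **What disagreed:**
  - After the first push the coupon was still turned about 1.6°. My first squareness check missed this because it used too few edge points.
  - A second push squared it, but backing off turned it again by about 1.3°.
  - A third push with a quick retreat left it square. The clip stayed raised throughout these corrections.
- **Less certain:** The clip angle comes from the tool height and the pressing force. The camera estimate of it was too weak to confirm it closely.

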